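# Find the house domino box by the ring under its base and push it to the scoring board

### The job

Two look-alike wooden domino boxes stand on the patio table, and only the house set has a ring burnt into its base. Using the fingers only to push, tip first the left-hand box (on the robot's left) up on its bottom edge steeply, to about 55 degrees, so that its base shows, and let it down on its feet again, then do the same with the right-hand box; then push the ringed box across the table until its long side rests flat against the near long side of the scoring board, all without lifting anything or knocking a box over, and leaving the other box, the board and everything else where they are.

Things in the scene. Friction and masses are not known exactly. Their poses are not given: they have to be found in the camera images.
- house_box: The house set: shut wooden domino box with a flat lid, 110 mm (x) by 130 mm (y) by 104 mm high, plain upright sides, 0.45 to 0.75 kg. Origin: centre of the underside, at table level; z up, x points away from the robot, within 12 degrees. Its base bears a burnt black ring 90 mm across with a dot in it; otherwise it looks like the other box. It stands either left (y > 0) or right (y < 0).
- other_box: The other set: shut wooden domino box with a flat lid, 110 mm (x) by 130 mm (y) by 104 mm high, plain upright sides, 0.45 to 0.75 kg. Origin: centre of the underside, at table level; z up, x points away from the robot, within 12 degrees. Its base is plain, with no ring. It stands on the side where the house set is not.
- house_box_lid (a point): Centre of the house box's lid, 104 mm up. Pushed 80 to 100 mm up on a long side (3 N) the box tips, not slides: first on its rubber feet, 10 mm high, outer edges 40 mm from the middle along x, from about 34 degrees on the bottom edge of its wood. Let go below about 60 degrees it drops back on its feet, beyond that it falls over. Pushed below 45 mm it slides (friction about 0.6).
- other_box_lid (a point): Centre of the other box's lid, 104 mm up. This box tips, rights itself and slides just like the house box; in both the tiles keep the centre of mass low, about 38 mm up. Tipped towards the robot, a box shows its base to a camera that looks from across the table.
- score_board: Dark wooden scoring board lying loose beyond the boxes: 96 mm (x) by 460 mm (y) by 18 mm thick, about 0.6 kg, with peg holes and four metal pegs up to 45 mm above the table. Origin: centre of its underside; x away from the robot. Its near long side lies 48 mm along its -x, so a box resting flat against it has its origin 103 mm along the board's -x.
- ashtray: Bystander: orange ceramic ashtray, 116 mm across, 30 mm high. Origin: centre of its underside.
- jar: Bystander: empty glass jar with a knobbed steel lid, 80 mm across, 127 mm high. Origin: centre of its underside.
- teaspoon: Bystander: steel teaspoon, 130 mm long, 9 mm high, lying face down between the boxes. Origin: underside at mid-length; x along its length, towards the bowl.
- domino_pile: Bystander: heap of cream dominoes, about 140 mm across and 36 mm high. Origin: middle of its underside.
- domino_a: Bystander: one cream domino lying flat, 50 x 25 x 12 mm, between the boxes and the board. Origin: centre of its underside.
- domino_b: Bystander: one cream domino standing on its long edge, 50 x 12 x 25 mm high, nearer the robot than the boxes' middles and between them. Origin: centre of its underside.
- tumbler: Bystander: empty drinking glass, 70 mm across, 95 mm high. Origin: centre of its underside.
Things that resemble listed ones, but are neither listed nor needed, are in the scene too. Leave any pink look-alike of the house_box alone. What is shaped like the other_box but purple is not meant.

How it is judged:
On the way, in this order (a step that is already met when the one before it is completed fails the run):
1. the left-hand box is tipped up by more than about 46 degrees (((world y of house_box above 0 m and angle between house_box's own z axis and vertical above 0.8 rad and angle between other_box's own z axis and vertical below 0.1 rad) or (world y of other_box above 0 m and angle between other_box's own z axis and vertical above 0.8 rad and angle between house_box's own z axis and vertical below 0.1 rad))), for 0.2 s.
2. with the left-hand box back on its feet, the right-hand box is tipped up by more than about 46 degrees (((world y of house_box below 0 m and angle between house_box's own z axis and vertical above 0.8 rad and angle between other_box's own z axis and vertical below 0.1 rad) or (world y of other_box below 0 m and angle between other_box's own z axis and vertical above 0.8 rad and angle between house_box's own z axis and vertical below 0.1 rad))), for 0.2 s.
3. the ringed box is on its feet against the near long side of the scoring board (x of house_box in the frame of score_board above -0.113 m and angle between each of house_box, other_box's own z axis and vertical below 0.1 rad), for 0.2 s.
At the end, for the whole second after the job is handed in: The ringed box stands within 10 mm of the near long side of the scoring board, square to it within 7 degrees, its middle within the board's length; the other box stands within 50 mm and the board lies within 30 mm of where it was; both boxes are on their feet and all is at rest (x of house_box in the frame of score_board between -0.113 and -0.093 m and y of house_box in the frame of score_board between -0.22 and 0.22 m and angle between the y axis of house_box and the y axis of score_board, either way round below 0.12 rad and angle between each of house_box, other_box's own z axis and vertical below 0.05 rad and height (world z) of each of house_box, other_box below 0.01 m and distance of other_box from where it was at the start of the episode below 0.05 m and distance of score_board from where it was at the start of the episode below 0.03 m and linear speed of each of house_box, other_box, score_board below 0.01 m/s); the robot touches nothing.
It fails at once if a box is lifted off the table or carried ((height (world z) of house_box above 0.09 m or (height (world z) of house_box above 0.03 m and angle between house_box's own z axis and vertical below 0.2 rad)) or (height (world z) of other_box above 0.09 m or (height (world z) of other_box above 0.03 m and angle between other_box's own z axis and vertical below 0.2 rad))).
It fails at once if a box is knocked over (angle between any of house_box, other_box's own z axis and vertical above 1.3 rad).
It fails at once if the scoring board is shoved more than 30 mm, lifted or tipped (distance of score_board from where it was at the start of the episode above 0.03 m or angle between score_board's own z axis and vertical above 0.2 rad).
It fails at once if a bystander is shifted by more than 30 mm or picked up (distance of any of ashtray, jar, teaspoon, domino_pile, domino_a, domino_b, tumbler from where it was at the start of the episode above 0.03 m).
It also fails if it takes over 72 s, if anything falls off the work surface, if the arm or the gripper's body presses on something with over 40 N, if the wrist force passes 120 N, or if a joint passes its speed limit or range.

### The arm

A 6-joint arm with a two-finger parallel gripper is mounted at the origin on the work surface. World frame = base frame: x ahead of the robot, y to its left, z up, the work surface at z = 0. Lengths are in m, angles in rad, forces in N, time in s.
With the tool pointing down it reaches from about 0.35 to 0.875 m from the base axis. Payload 4.2 kg.
Tool frame: the origin (TCP) lies between the finger pads; the fingertips stand 11 mm ahead of it and the grasp point (between the pads) lies 8 mm behind it; z points along the fingers, x is the direction in which the jaws open and shut, and the axes are right-handed (so a half turn about z gives the same grasp; the last joint's range is limited). The gripper opens to 87 mm and grips with 3 to 60 N. Pads are 19 mm wide; open, the fingers measure 117 mm over their backs; the gripper's body (75 mm by 190 mm) begins 51 mm behind the grasp point.
Start: joints at [-0.956, 0.385, 0.008, 0, -1.194, -0.259], TCP at [0.218, -0.586, 0.209] pointing down, gripper open.
Joint ranges: [-3.14, 3.14], [-1.21, 2.06], [-1.07, 1.41], [-3.16, 2.05], [-2.99, -0.16], [-3.1, 3.1]. Speed limits (rad/s): [2.79, 2.79, 3.14, 3.14, 3.14, 3.14].

### API

Orientations are given as a rotation vector (axis times angle).
In Python, from rig import robot gives the robot as it stands.
- The arm moves only by the tool jog_arm, never from a script. Its argument "deltas" is text: rows parted by semicolons, each of 7 numbers parted by spaces: the shift along the world's x, y, z in cm, then the turn, a rotation vector about the world's x, y, z in degrees, then the opening, from 0 (shut) to 1 (fully open). In form: x y z wx wy wz claw; .... A call has 1 to 8 rows; each row is the pose to reach, as a shift and turn from the pose commanded when the call began; what a row does not reach only later rows make up. A row lasts 1/12 s, in which the tool goes at most 41.7 mm and 7.16 degrees, less where a joint would pass 70% of its speed; a pose out of reach is approached as far as the arm can. A call with a gripper value outside its range is refused whole. The fingers move at their own pace and stop on an object; the grip force is fixed at half the most. Time passes only in rows, so rows that repeat a pose let the fingers close. It gives the time, the measured TCP pose, the force and the opening at its end, in the units of the state.
- robot.get_state(): the state, without advancing time (a new reading comes with each control period).
- robot.read_camera(name): name is "scene" or "top" or "wrist"; returns a dict with "pixels" (384x512x3 uint8, blue, green, red), "range_z" (384x512 float32, m along the optical axis (not along the pixel's ray), 0 where there is no reading), "K" (3x3 intrinsics, pixels), "rvec" (rotation vector, rad) and "tvec" (3), from world to camera coordinates, as OpenCV has them; the wrist camera has in their place "hand_eye" (4x4, takes a point from camera to tool coordinates, whose origin is the TCP and whose axes are the tool frame's). Camera axes: x right, y down, z forward; pixel columns grow to the right and rows downward; lengths in m; the calibration is good to about 2 mm. A picture is of the moment at which its call begins: read the wrist's pose just before it.
- robot.hand_in(): hands the job in, once; it reports no verdict.
The state is a dict: "time_s": time; "joints": joint angles; "dq": joint speeds; "tau": joint torques, N m; "position": TCP position; "orientation": TCP orientation; "contact_force": force on the tool from outside, world axes, zero at the start; "moment": the same for the moment, N m; "opening": finger opening in m.
Only numpy, scipy, OpenCV 4.12 (cv2) and the standard library are available. Lean on these libraries where they do the work, as an engineer would, in place of code of your own. Each camera call takes 0.05 s, during which the arm holds its last target. There are 200 camera calls.

## Working session

There is one attempt and no reset: what is moved stays moved. The work goes in short steps, Python scripts to look and compute and a tool call to move; the robot and the scene stay as the last step left them, time stands still between calls to the robot, and variables do not carry over. Pictures are saved under pics/ and viewed, about 8 in all and at most 12, crops included, and the job is handed in when it is done.

Besides the shell and the picture viewer there is one more tool, called after "Request:" as name(argument=value, ...) on one line, values as JSON. jog_arm: Moves the arm, as the interface text tells. Its arguments: {"type":"object","properties":{"deltas":{"type":"string"}},"required":["deltas"]}

```bash
mkdir -p pics; ls
cat > h.py <<'E'
import numpy as np, cv2
from rig import robot
def cloud(c):
    K=np.array(c["K"]);z=c["range_z"];v,u=np.mgrid[:384,:512]
    p=np.stack([(u-K[0,2])/K[0,0]*z,(v-K[1,2])/K[1,1]*z,z],-1)
    R=cv2.Rodrigues(np.array(c["rvec"],float))[0]
    w=(p-np.array(c["tvec"]).ravel())@R
    w[z==0]=np.nan
    return w
E
python3 - <<'E'
from h import *
a=robot.read_camera("scene");b=robot.read_camera("top")
np.savez("c0.npz",s=cloud(a),t=cloud(b),si=a["pixels"],ti=b["pixels"])
cv2.imwrite("pics/a.png",cv2.resize(a["pixels"],(800,600)));cv2.imwrite("pics/b.png",cv2.resize(b["pixels"],(800,600)))
for c in(a,b):
    R=cv2.Rodrigues(np.array(c["rvec"],float))[0];print(-R.T@np.array(c["tvec"]).ravel(),R[2])
print(robot.get_state())
E
```

```text
pics
[1.46332335 0.04644669 0.71483584] [-0.8315081  -0.01583065 -0.55528702]
[0.39500696 0.0182963  1.00015857] [ 0.15632494  0.01152731 -0.98763841]
{'time_s': 0.1, 'joints': array([-9.56379452e-01,  3.85467314e-01,  6.73594430e-03, -4.35135094e-04,
       -1.19399293e+00, -2.58593818e-01]), 'dq': array([ 0.00063614, -0.00094087,  0.00321071,  0.00363978,  0.00044918,
       -0.00086563]), 'tau': array([-3.24540661e-04, -3.91690099e+01,  1.87933445e+01,  4.23186824e+00,
        1.34156473e-02, -6.80809990e-05]), 'position': array([ 0.21753368, -0.58530794,  0.20846606]), 'orientation': array([-1.79248999e+00, -2.57799708e+00, -1.63146780e-03]), 'contact_force': array([-0.15411025,  0.06424104, -0.91598555]), 'moment': array([-0.02072996, -0.0142716 ,  0.00139407]), 'opening': 0.08677400096299578}
```

View pics/a.png

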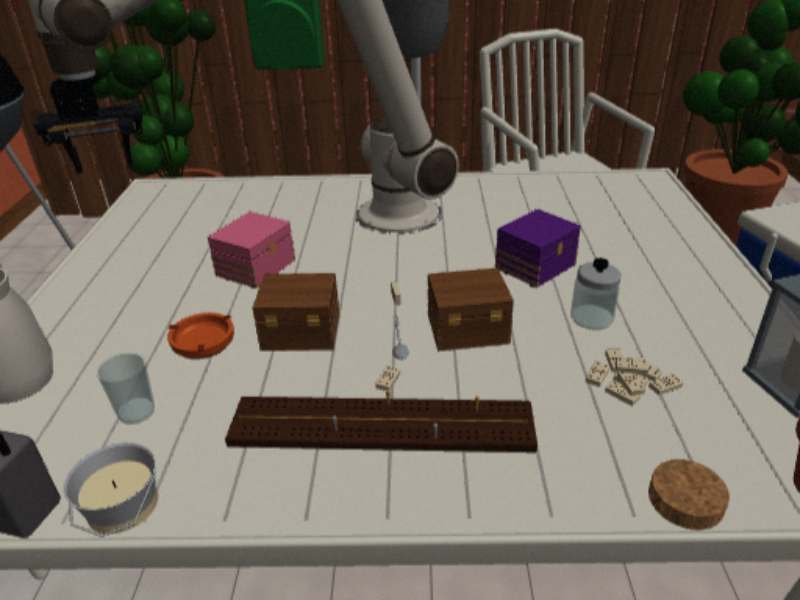

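View pics/b.png

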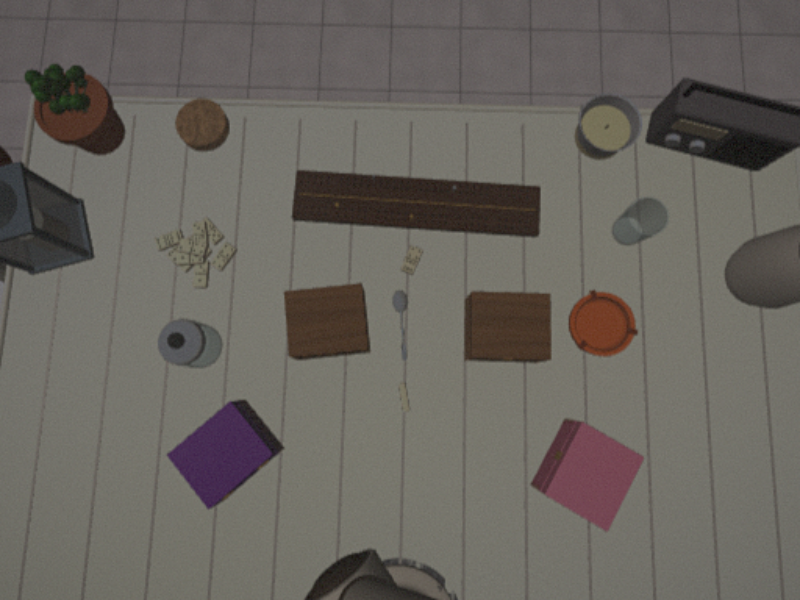

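Top view, with up = +x and left = +y: the two brown boxes are at (327,320) (left-hand) and (508,326) (right-hand). The purple box at (225,453) and the pink one at (588,475) are decoys. The board is at (416,203), domino_a at (412,260) and the ashtray at (603,323). The scene camera looks back at the robot, so the left-hand box is the brown one on the right, at (470,308). Next I'll measure.

Run:
```python
from h import *
d=np.load("c0.npz")
def rect(P,name):
    P=P.astype(np.float32)
    (c,s,a)=cv2.minAreaRect((P*1000))
    print(name,len(P),np.round(c,1),np.round(s,1),round(a,1))
for k,im in(("t","ti"),("s","si")):
    w=d[k];z=w[...,2];v,u=np.mgrid[:384,:512]
    near=(w[...,0]>.15)&(w[...,0]<.9)&(abs(w[...,1])<.45)
    m=(near&(z>.098)&(z<.11)).astype(np.uint8)
    m=cv2.morphologyEx(m,cv2.MORPH_OPEN,np.ones((3,3)))
    n,l,st,ce=cv2.connectedComponentsWithStats(m)
    for i in range(1,n):
        if st[i,4]>150:
            rect(w[l==i][:,:2],f"{k} lid px{np.round(ce[i]*1.5625)} z{np.median(z[l==i]):.3f}")
    m=(near&(z>.006)&(z<.026)&(d[im].max(-1)<95)).astype(np.uint8)
    m=cv2.morphologyEx(m,cv2.MORPH_OPEN,np.ones((3,3)))
    n,l,st,ce=cv2.connectedComponentsWithStats(m)
    for i in range(1,n):
        if st[i,4]>600: rect(w[l==i][:,:2],f"{k} board px{np.round(ce[i]*1.5625)} z{np.median(z[l==i]):.3f}")
w=d["t"]
for n,(x,y) in dict(dominoA=(412,260),dominoAtop=(416,248),dominoAbot=(408,272),spoonbowl=(399,300),dB=(405,397),ash=(603,323),ashL=(570,323),jar=(180,342),jarR=(200,342),purpR=(238,402),purp=(282,445),pinkL=(575,420),pinkl2=(532,485),pile=(235,250)).items():
    print(n,np.round(w[int(y/1.5625),int(x/1.5625)],3))
```

```text
t lid px[325. 320.] z0.104 2131 [504.5 134.5] [110.7 130.2] 7.7
t lid px[510. 326.] z0.104 2171 [ 504.  -170.2] [130.8 110.1] 89.9
t lid px[181. 342.] z0.104 576 [460.7 370.8] [72.1 74.6] 1.8
t lid px[220. 455.] z0.104 2402 [284.5 292. ] [110.3 131.2] 42.8
t lid px[594. 476.] z0.104 2465 [ 269.5 -299.8] [111.6 130.6] 62.0
t board px[417. 203.] z0.018 5062 [740.7 -13.2] [460.2  98.6] 87.5
s lid px[539. 228.] z0.103 706 [287.  292.2] [112.7 138.2] 42.9
s lid px[249. 231.] z0.103 677 [ 272.7 -300.8] [114.4 134.3] 61.1
s lid px[598. 274.] z0.102 258 [469.  368.1] [72.7 66. ] 70.0
s lid px[468. 288.] z0.103 1086 [507.6 133.2] [116.3 131. ] 7.2
s lid px[295. 291.] z0.103 1079 [ 507.  -170.3] [130.9 114.8] 88.2
s board px[383. 423.] z0.017 5944 [743.2 -14.2] [458.5 100.7] 87.6
dominoA [ 0.631 -0.007  0.013]
dominoAtop [ 0.656 -0.015  0.009]
dominoAbot [ 0.608 -0.002  0.011]
spoonbowl [0.556 0.014 0.008]
dB [ 0.382 -0.001  0.026]
ash [ 0.526 -0.356  0.005]
ashL [ 0.522 -0.291  0.023]
jar [0.461 0.361 0.127]
jarR [0.464 0.337 0.106]
purpR [0.367 0.279 0.067]
purp [0.293 0.215 0.001]
pinkL [ 0.352 -0.306 -0.001]
pinkl2 [ 0.241 -0.221  0.024]
pile [0.641 0.321 0.011]
```

The measurements agree with the given sizes (lids 110 x 130 mm at z = 104 mm):

| Item | Centre (m) | Yaw |
|---|---|---|
| Left box | (0.505, 0.134) | +7.7° |
| Right box | (0.504, -0.170) | 0° |
| Board | (0.741, -0.013) | -2.5° |

I'm moving to the far side of the left box.

Request:
jog_arm(deltas="12.2 24.4 0 0 0 -4.2 0.7; 12.2 24.4 0 0 0 -4.2 0.7; 12.2 24.4 0 0 0 -4.2 0.7; 12.2 24.4 0 0 0 -4.2 0.7; 12.2 24.4 0 0 0 -4.2 0.7; 12.2 24.4 0 0 0 -4.2 0.7; 12.2 24.4 0 0 0 -4.2 0.7")

```text
time_s: 0.68
position: [0.3403, -0.3386, 0.2093]
orientation: [-1.884, -2.514, -0.001]
contact_force: [-0.6, -0.4, -0.1]
opening: 0.0613
```

Request:
jog_arm(deltas="12.2 24.4 0 0 0 -4.2 0.7; 12.2 24.4 0 0 0 -4.2 0.7; 12.2 24.4 0 0 0 -4.2 0.7; 12.2 24.4 0 0 0 -4.2 0.7; 12.2 24.4 0 0 0 -4.2 0.7; 12.2 24.4 0 0 0 -4.2 0.7; 12.2 24.4 0 0 0 -4.2 0.7")

```text
time_s: 1.27
position: [0.4629, -0.0946, 0.2094]
orientation: [1.974, 2.444, 0.001]
contact_force: [1.0, 0.2, -0.1]
opening: 0.0606
```

Request:
jog_arm(deltas="12.2 24.4 0 0 0 -4.2 0.7; 12.2 24.4 0 0 0 -4.2 0.7; 12.2 24.4 0 0 0 -4.2 0.7; 12.2 24.4 0 0 0 -4.2 0.7; 12.2 24.4 0 0 0 -4.2 0.7; 12.2 24.4 0 0 0 -4.2 0.7; 12.2 24.4 0 0 0 -4.2 0.7; 12.2 24.4 0 0 0 -4.2 0.7")

```text
time_s: 1.93
position: [0.5852, 0.1502, 0.2078]
orientation: [-2.061, -2.371, 0.001]
contact_force: [0.4, -0.4, -0.0]
opening: 0.0609
```

```bash
cat > plan.py <<'E'
from h import *
def corner(t,h):
    R=lambda a:np.array([[np.cos(a),-np.sin(a)],[np.sin(a),np.cos(a)]])
    t0=np.deg2rad(33.7);t=np.deg2rad(t);P=np.array([-40.,0]);p=np.array([55.,h]);e=np.array([-55.,10])
    f=lambda q,a:P+R(a)@(q-P)
    if t<=t0:return f(p,t)
    E=f(e,t0);return E+R(t-t0)@(f(p,t0)-E)
if __name__=="__main__":
    s=robot.get_state();print(s["position"],s["orientation"],s["opening"],s["contact_force"],s["joints"])
    for h in(85,90):
        print(h);q=corner(0,h)
        for t in(0,5,10,15,20,25,30,34,38,42,46,50,53,55):print(t,np.round((corner(t,h)-q)/10,2))
E
python3 plan.py
```

```text
[0.58521497 0.15022879 0.20783457] [-2.06059917e+00 -2.37095532e+00  6.88538530e-04] 0.06086519851669727 [ 0.37448668 -0.37336654 -0.00307248] [ 5.18858341e-01  3.50785271e-01 -4.77191171e-02 -1.86203513e-04
 -1.17281641e+00 -1.94974428e+00]
85
0 [0. 0.]
5 [-0.78  0.8 ]
10 [-1.62  1.52]
15 [-2.52  2.17]
20 [-3.48  2.74]
25 [-4.48  3.22]
30 [-5.52  3.61]
34 [-6.38  3.87]
38 [-7.25  4.18]
42 [-8.15  4.43]
46 [-9.06  4.62]
50 [-9.98  4.75]
53 [-10.67   4.8 ]
55 [-11.14   4.81]
90
0 [0. 0.]
5 [-0.82  0.79]
10 [-1.71  1.51]
15 [-2.65  2.15]
20 [-3.65  2.71]
25 [-4.69  3.17]
30 [-5.77  3.54]
34 [-6.66  3.78]
38 [-7.56  4.08]
42 [-8.48  4.31]
46 [-9.42  4.47]
50 [-10.36   4.57]
53 [-11.07   4.6 ]
55 [-11.55   4.6 ]
```

Request:
jog_arm(deltas="0 0 -4 0 0 0 0.7; 0 -0.3 -8 0 0 0 0.7; 0 -0.4 -11 0 0 0 0.7; 0 -0.4 -11 0 0 0 0.7; -0.5 -0.5 -11 0 0 0 0.7; -1 -0.5 -11 0 0 0 0.7; -1.2 -0.5 -11 0 0 0 0.7; -1.2 -0.5 -11 0 0 0 0.7")

```text
time_s: 2.6
position: [0.5724, 0.1417, 0.1021]
orientation: [2.064, 2.366, 0.006]
contact_force: [0.8, -0.3, -0.5]
opening: 0.0607
```

Request:
jog_arm(deltas="-0.2 0 0 0 0 0 0.7; -0.4 -0.1 0 0 0 0 0.7; -0.4 -0.1 0 0 0 0 0.7")

```text
time_s: 2.85
position: [0.5676, 0.1402, 0.1002]
orientation: [2.065, 2.367, 0.001]
contact_force: [-1.0, 0.4, 0.6]
opening: 0.0613
```

Request:
jog_arm(deltas="-0.2 0 -0.1 0 0 0 0.7; -0.3 0 -0.1 0 0 0 0.7; -0.3 0 -0.1 0 0 0 0.7")

```text
time_s: 3.1
position: [0.5644, 0.1401, 0.0983]
orientation: [-2.065, -2.367, 0.001]
contact_force: [-0.9, 0.6, -0.4]
opening: 0.0609
```

Request:
jog_arm(deltas="-0.2 0 0 0 0 0 0.7; -0.3 0 0 0 0 0 0.7; -0.3 0 0 0 0 0 0.7")

```text
time_s: 3.35
position: [0.5615, 0.1402, 0.0984]
orientation: [-2.065, -2.367, 0.0]
contact_force: [-0.1, -0.1, -1.7]
opening: 0.0608
```

```bash
cat > tilt.py <<'E'
from h import *
def tilt(cam="top",y0=.10,y1=.17,side=1):
    w=cloud(robot.read_camera(cam))
    m=(w[...,0]>.40)&(w[...,0]<.545)&(w[...,1]*side>y0)&(w[...,1]*side<y1)&(w[...,2]>.06)&(w[...,2]<.16)
    P=w[m];c=P.mean(0);n=np.linalg.svd(P-c,full_matrices=False)[2][2];n*=np.sign(n[2])
    print(cam,len(P),"n",n.round(3),"tilt",np.degrees(np.arccos(n[2])).round(1),"c",c.round(3),"x",P[:,0].min().round(3),P[:,0].max().round(3))
if __name__=="__main__":
    import sys
    side=int(sys.argv[1]); tilt("top",side=side);tilt("scene",side=side)
    a=robot.read_camera("scene");cv2.imwrite("pics/t.png",cv2.resize(a["pixels"][120:260,80:360],(800,400)))
    s=robot.get_state();print(s["position"],s["contact_force"])
E
python3 tilt.py 1
```

```text
top 1031 n [-0.055 -0.008  0.998] tilt 3.2 c [0.494 0.136 0.103] x 0.444 0.545
scene 369 n [-0.001  0.006  1.   ] tilt 0.3 c [0.5   0.142 0.103] x 0.446 0.545
[0.56179158 0.14018783 0.09846666] [ 0.01638843 -0.8473763  -0.11470995]
```

View pics/t.png

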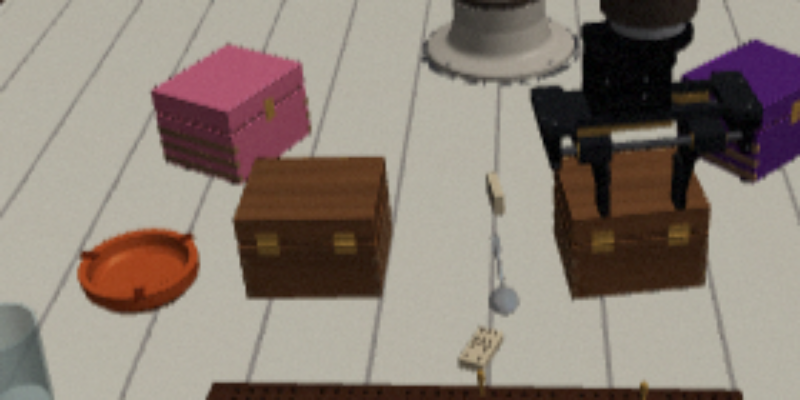

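The crop shows the fingers at the left box's far lid edge, with tips at about (605,210) and (683,205), but whether they are in contact is unclear. I'll check the fingertips in the cloud.

Run:
```python
from h import *
c=robot.read_camera("scene");w=cloud(c)
for p in[(.56,.14,.087),(.56,.17,.087),(.56,.11,.087),(.559,.14,.104),(.5617,.177,.087),(.5617,.103,.087)]:
    q=cv2.projectPoints(np.array([p]),np.array(c["rvec"]),np.array(c["tvec"]),np.array(c["K"]),None)[0].ravel();print(p,((q-[80,120])*2.857).round())
for col,rows in((605,range(170,232,6)),(683,range(170,232,6))):
    for r in rows:print(col,r,w[int(120+r/2.857),int(80+col/2.857)].round(3),c["pixels"][int(120+r/2.857),int(80+col/2.857)])
```

```text
(0.56, 0.14, 0.087) [639. 226.]
(0.56, 0.17, 0.087) [671. 226.]
(0.56, 0.11, 0.087) [606. 227.]
(0.559, 0.14, 0.104) [639. 210.]
(0.5617, 0.177, 0.087) [679. 227.]
(0.5617, 0.103, 0.087) [599. 228.]
605 170 [0.577 0.105 0.161] [11  8  7]
605 176 [0.581 0.104 0.158] [5 2 0]
605 182 [0.58  0.105 0.151] [3 1 2]
605 188 [0.58  0.105 0.145] [4 8 7]
605 194 [0.578 0.105 0.138] [8 7 6]
605 200 [0.579 0.105 0.13 ] [ 5 11  8]
605 206 [0.578 0.105 0.123] [9 9 7]
605 212 [0.578 0.105 0.116] [11  9 11]
605 218 [0.563 0.106 0.1  ] [16 24 40]
605 224 [0.565 0.106 0.095] [25 39 58]
605 230 [0.569 0.106 0.091] [25 46 66]
683 170 [0.57  0.176 0.155] [8 4 3]
683 176 [0.569 0.176 0.148] [4 3 7]
683 182 [0.569 0.177 0.143] [9 6 7]
683 188 [0.569 0.177 0.137] [11  6  6]
683 194 [0.57  0.177 0.131] [2 3 4]
683 200 [0.568 0.178 0.12 ] [1 0 1]
683 206 [0.568 0.178 0.114] [12 14 18]
683 212 [0.556 0.18  0.1  ] [23 36 58]
683 218 [0.555 0.181 0.093] [20 37 59]
683 224 [0.553 0.181 0.085] [31 60 85]
683 230 [0.556 0.181 0.081] [28 65 90]
```

Run:
```python
from h import *
a=robot.read_camera("scene")["pixels"];b=robot.read_camera("wrist")["pixels"]
A=cv2.resize(a[150:230,265:345],(400,400),interpolation=cv2.INTER_CUBIC);A=np.clip(A.astype(float)*1.8+10,0,255)
cv2.imwrite("pics/z1.png",np.hstack([A,np.pad(cv2.resize(b,(400,300)),((0,100),(0,0),(0,0)))]))
```

```text
[ WARN:0@1.882] global loadsave.cpp:1063 imwrite_ Unsupported depth image for selected encoder is fallbacked to CV_8U.
```

View pics/z1.png

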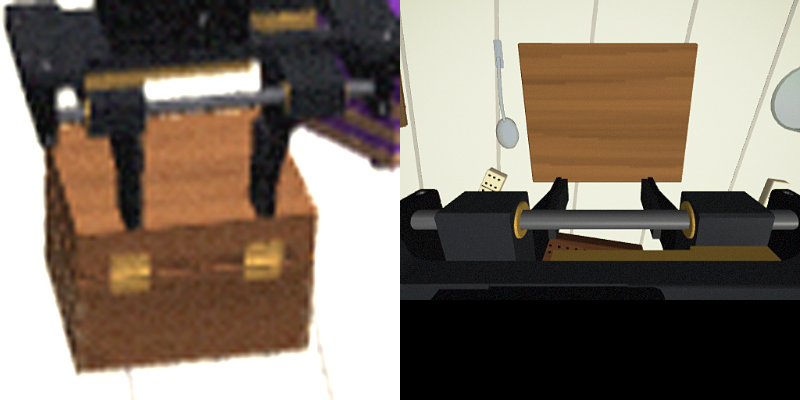

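The crop shows the tips ending right at the lid edge, higher than the stated tip length implies. I'll back off, go lower and measure the tips in the clear.

Request:
jog_arm(deltas="0.8 0.1 0 0 0 0 0.7; 1.8 0.2 0 0 0 0 0.7; 1.8 0.2 -1 0 0 0 0.7; 1.8 0.2 -2 0 0 0 0.7; 1.8 0.2 -2 0 0 0 0.7; 1.8 0.2 -2 0 0 0 0.7")

```text
time_s: 4.15
position: [0.5785, 0.1416, 0.0769]
orientation: [-2.065, -2.366, 0.005]
contact_force: [-0.1, -0.6, -0.1]
opening: 0.0609
```

Run:
```python
from h import *
s=robot.get_state();print(s["position"],s["orientation"])
c=robot.read_camera("scene");w=cloud(c)
for y0,y1 in((.09,.125),(.165,.195)):
    m=(w[...,0]>.575)&(w[...,0]<.62)&(w[...,1]>y0)&(w[...,1]<y1)&(w[...,2]>.03)&(w[...,2]<.2)
    P=w[m];P=P[np.argsort(P[:,2])];print(len(P),P[:8].round(3).tolist())
```

```text
[0.57851672 0.14159999 0.07685386] [-2.0647845  -2.36590181  0.00510683]
215 [[0.592, 0.11, 0.088], [0.593, 0.107, 0.09], [0.577, 0.1, 0.091], [0.592, 0.11, 0.092], [0.598, 0.104, 0.093], [0.594, 0.107, 0.093], [0.59, 0.102, 0.094], [0.595, 0.102, 0.094]]
275 [[0.584, 0.178, 0.091], [0.585, 0.175, 0.092], [0.585, 0.172, 0.092], [0.582, 0.175, 0.093], [0.587, 0.18, 0.093], [0.585, 0.18, 0.095], [0.585, 0.177, 0.095], [0.577, 0.17, 0.095]]
```

Request:
jog_arm(deltas="-0.4 0 0 0 0 0 0.7; -0.8 -0.1 0 0 0 0 0.7; -0.8 -0.1 0 0 0 0 0.7; -0.8 -0.1 0 0 0 0 0.7")

```text
time_s: 4.53
position: [0.5715, 0.1412, 0.0789]
orientation: [2.065, 2.367, 0.001]
contact_force: [1.1, -0.1, -0.6]
opening: 0.0606
```

Request:
jog_arm(deltas="-0.2 0 0 0 0 0 0.7; -0.3 0 0 0 0 0 0.7; -0.3 0 0 0 0 0 0.7")

```text
time_s: 4.78
position: [0.5701, 0.1414, 0.0794]
orientation: [2.064, 2.366, 0.005]
contact_force: [3.2, -0.8, 1.6]
opening: 0.0612
```

Request:
jog_arm(deltas="-0.2 0 0 0 0 0 0.7; -0.3 0 0 0 0 0 0.7; -0.3 0 0 0 0 0 0.7")

```text
time_s: 5.03
position: [0.5683, 0.1419, 0.0802]
orientation: [2.062, 2.365, 0.008]
contact_force: [4.8, -0.8, 3.3]
opening: 0.0606
```

```bash
sed -i 's/cv2.imwrite("pics.t.png"/cv2.imwrite("pics\/t_%s.png"%sys.argv[2]/' tilt.py; python3 tilt.py 1 x1
```

```text
top 1072 n [-0.052 -0.005  0.999] tilt 3.0 c [0.494 0.136 0.104] x 0.442 0.545
scene 270 n [-0.026  0.003  1.   ] tilt 1.5 c [0.506 0.144 0.104] x 0.451 0.545
[0.56837019 0.14192227 0.08010415] [ 4.81905438 -0.9545043   2.88617171]
```

Contact is at TCP x ≈ 0.571, with about 5 N building up. Now I'll follow the tipping arc.

Request:
jog_arm(deltas="-0.4 -0.05 0.4 0 0 0 0.7; -0.8 -0.1 0.8 0 0 0 0.7; -1.2 -0.15 1.2 0 0 0 0.7; -1.6 -0.2 1.5 0 0 0 0.7; -2.1 -0.3 1.9 0 0 0 0.7; -2.6 -0.35 2.2 0 0 0 0.7; -3 -0.4 2.5 0 0 0 0.7; -3.5 -0.45 2.7 0 0 0 0.7")

```text
time_s: 5.85
position: [0.5299, 0.1366, 0.1057]
orientation: [-2.065, -2.367, 0.001]
contact_force: [2.3, 0.5, 5.1]
opening: 0.0609
```

Run:
```python
from tilt import *
# box lid plane, restricted away from gripper: brown pixels
for cam in("top","scene"):
    c=robot.read_camera(cam);w=cloud(c);p=c["pixels"].astype(int)
    m=(w[...,0]>.36)&(w[...,0]<.58)&(w[...,1]>.05)&(w[...,1]<.22)&(w[...,2]>.02)&(w[...,2]<.17)&(p[...,2]>p[...,0]+25)
    P=w[m]
    for k in range(2):  # RANSAC planes
        best=None;r=np.random.default_rng(0)
        for _ in range(300):
            q=P[r.choice(len(P),3,False)];n=np.cross(q[1]-q[0],q[2]-q[0]);n/=np.linalg.norm(n)+1e-12
            i=abs((P-q[0])@n)<.002
            if best is None or i.sum()>best.sum():best=i
        Q=P[best];n=np.linalg.svd(Q-Q.mean(0),full_matrices=False)[2][2];n*=np.sign(n[2])
        print(cam,len(Q),n.round(3),"tilt",np.degrees(np.arccos(n[2])).round(1),"c",Q.mean(0).round(3));P=P[~best]
        if len(P)<100:break
```

```text
top 1512 [-0.366 -0.052  0.929] tilt 21.7 c [0.461 0.128 0.11 ]
top 179 [-0.364 -0.053  0.93 ] tilt 21.6 c [0.458 0.135 0.106]
scene 972 [0.914 0.122 0.387] tilt 67.3 c [0.532 0.137 0.086]
scene 258 [0.913 0.123 0.389] tilt 67.1 c [0.534 0.133 0.091]
```

Request:
jog_arm(deltas="-0.6 -0.1 0.3 0 0 0 0.7; -1.2 -0.15 0.6 0 0 0 0.7; -1.8 -0.25 0.8 0 0 0 0.7; -2.4 -0.3 1 0 0 0 0.7; -3 -0.4 1.2 0 0 0 0.7; -3.6 -0.5 1.3 0 0 0 0.7; -4.2 -0.55 1.5 0 0 0 0.7; -4.6 -0.6 1.6 0 0 0 0.7")

```text
time_s: 6.62
position: [0.4835, 0.1303, 0.1214]
orientation: [-2.065, -2.367, 0.002]
contact_force: [1.3, -0.0, 0.4]
opening: 0.0609
```

```bash
cat > plane.py <<'E'
from h import *
import sys
sg=int(sys.argv[1])
for cam in("top","scene"):
    c=robot.read_camera(cam);w=cloud(c);p=c["pixels"].astype(int);y=w[...,1]*sg
    if cam=="scene":cv2.imwrite("pics/p_%s.png"%sys.argv[2],cv2.resize(c["pixels"][110:240,80:360],(800,371)))
    m=(w[...,0]>.33)&(w[...,0]<.60)&(y>.05)&(y<.25)&(w[...,2]>.02)&(w[...,2]<.17)&(p[...,2]>p[...,0]+20)
    P=w[m];best=None;r=np.random.default_rng(0)
    for _ in range(300):
        q=P[r.choice(len(P),3,False)];n=np.cross(q[1]-q[0],q[2]-q[0]);n/=np.linalg.norm(n)+1e-12
        i=abs((P-q[0])@n)<.002
        if best is None or i.sum()>best.sum():best=i
    Q=P[best];n=np.linalg.svd(Q-Q.mean(0),full_matrices=False)[2][2];n*=np.sign(n[2])
    print(cam,len(Q),n.round(3),"normal from vertical",np.degrees(np.arccos(n[2])).round(1),"c",Q.mean(0).round(3))
s=robot.get_state();print(s["position"],s["contact_force"].round(1),s["time_s"])
E
python3 plane.py 1 l1
```

```text
top 1311 [-0.673 -0.089  0.734] normal from vertical 42.7 c [0.422 0.123 0.104]
scene 932 [0.722 0.091 0.686] normal from vertical 46.7 c [0.499 0.133 0.104]
[0.48374179 0.1304276  0.12151818] [1.3 0.2 1. ] 6.7167
```

Request:
jog_arm(deltas="-0.4 -0.05 0.1 0 0 0 0.7; -0.8 -0.1 0.1 0 0 0 0.7; -1.2 -0.15 0.2 0 0 0 0.7; -1.6 -0.2 0.2 0 0 0 0.7; -2 -0.25 0.3 0 0 0 0.7; -2.2 -0.3 0.3 0 0 0 0.7; -2.2 -0.3 0.3 0 0 0 0.7; -2.2 -0.3 0.3 0 0 0 0.7")

```text
time_s: 7.38
position: [0.4626, 0.1277, 0.1245]
orientation: [2.065, 2.367, 0.0]
contact_force: [0.7, 0.5, 1.2]
opening: 0.061
```

```bash
python3 plane.py 1 l2
```

```text
top 1111 [-0.776 -0.105  0.622] normal from vertical 51.5 c [0.406 0.121 0.099]
scene 918 [0.618 0.076 0.783] normal from vertical 38.5 c [0.482 0.131 0.112]
[0.46281974 0.12770055 0.12441998] [0.7 0.1 0.9] 7.4833
```

View pics/p_l2.png

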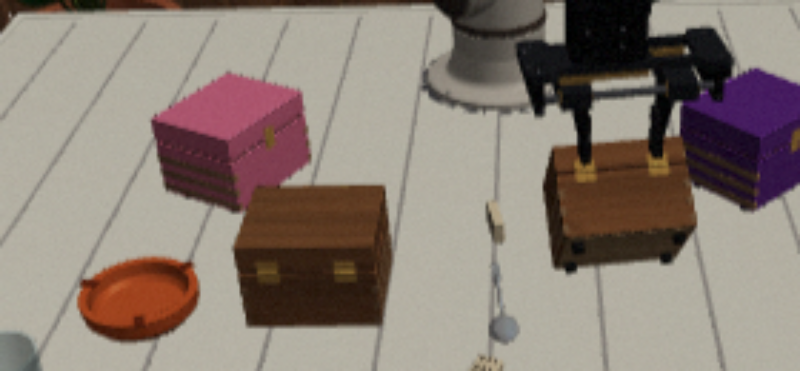

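At 51.5° the left box's base (620,245) shows four feet and no visible ring. Lowering it along the reverse arc.

Request:
jog_arm(deltas="0.6 0.1 -0.1 0 0 0 0.7; 1.2 0.15 -0.2 0 0 0 0.7; 1.7 0.2 -0.2 0 0 0 0.7; 2.2 0.3 -0.3 0 0 0 0.7; 2.8 0.4 -0.5 0 0 0 0.7; 3.4 0.45 -0.7 0 0 0 0.7; 4 0.55 -0.8 0 0 0 0.7; 4.6 0.6 -1 0 0 0 0.7")

```text
time_s: 8.15
position: [0.5094, 0.1338, 0.1142]
orientation: [-2.066, -2.367, -0.0]
contact_force: [1.1, -0.1, 3.6]
opening: 0.0606
```

Request:
jog_arm(deltas="0.6 0.1 -0.2 0 0 0 0.7; 1.2 0.15 -0.5 0 0 0 0.7; 1.7 0.2 -0.7 0 0 0 0.7; 2.2 0.3 -0.9 0 0 0 0.7; 2.7 0.35 -1.2 0 0 0 0.7; 3.1 0.4 -1.4 0 0 0 0.7; 3.6 0.5 -1.8 0 0 0 0.7; 4 0.55 -2.1 0 0 0 0.7")

```text
time_s: 8.82
position: [0.5515, 0.1399, 0.0945]
orientation: [2.062, 2.366, 0.007]
contact_force: [6.1, -0.6, 6.2]
opening: 0.0607
```

Request:
jog_arm(deltas="0.4 0.05 -0.4 0 0 0 0.7; 0.8 0.1 -0.8 0 0 0 0.7; 1.2 0.15 -1.1 0 0 0 0.7; 1.6 0.2 -1.5 0 0 0 0.7; 2 0.2 -1.8 0 0 0 0.7; 2.4 0.3 -1.9 0 0 0 0.7; 3 0.4 -1.9 0 0 0 0.7; 3.4 0.4 -1.9 0 0 0 0.7")

```text
time_s: 9.48
position: [0.5812, 0.1426, 0.0729]
orientation: [-2.064, -2.365, 0.007]
contact_force: [0.5, 0.7, 0.2]
opening: 0.0608
```

```bash
python3 plane.py 1 l3
```

```text
top 1669 [0.004 0.003 1.   ] normal from vertical 0.3 c [0.503 0.134 0.104]
scene 812 [0.991 0.135 0.012] normal from vertical 89.3 c [0.56  0.139 0.059]
[0.58218051 0.14281135 0.07343438] [-0.1  0.3  0.3] 9.5833
```

The left box is back on its feet and hasn't moved. Shifting to the right box.

Request:
jog_arm(deltas="1 -2 1 0 0 0 0.7; 1 -6 2 0 0 -2 0.7; 1 -10 2 0 0 -4 0.7; 1 -14 2 0 0 -6 0.7; 1 -18 2 0 0 -7.7 0.7; 1 -22 2 0 0 -7.7 0.7; 1 -26 2 0 0 -7.7 0.7; 1 -29 1 0 0 -7.7 0.7")

```text
time_s: 10.25
position: [0.5929, -0.1496, 0.0861]
orientation: [2.219, 2.221, 0.002]
contact_force: [0.9, 0.4, 0.5]
opening: 0.0608
```

Request:
jog_arm(deltas="0 -2.2 -0.5 0 0 0 0.7; 0 -2.2 -0.5 0 0 0 0.7; 0 -2.2 -0.5 0 0 0 0.7; 0 -2.2 -0.5 0 0 0 0.7")

```text
time_s: 10.58
position: [0.5923, -0.1684, 0.0793]
orientation: [-2.219, -2.222, 0.001]
contact_force: [0.5, -0.1, -0.3]
opening: 0.0608
```

Request:
jog_arm(deltas="-0.8 -0.1 -0.2 0 0 0 0.7; -1.6 -0.1 -0.2 0 0 0 0.7; -2 -0.1 -0.2 0 0 0 0.7; -2.2 -0.1 -0.2 0 0 0 0.7; -2.4 -0.1 -0.2 0 0 0 0.7; -2.6 -0.1 -0.2 0 0 0 0.7; -2.8 -0.1 -0.2 0 0 0 0.7; -2.8 -0.1 -0.2 0 0 0 0.7")

```text
time_s: 11.25
position: [0.5684, -0.1694, 0.0796]
orientation: [2.214, 2.219, 0.009]
contact_force: [4.7, 1.9, 2.3]
opening: 0.0609
```

Request:
jog_arm(deltas="-0.4 0 0.4 0 0 0 0.7; -0.8 0 0.8 0 0 0 0.7; -1.2 0 1.2 0 0 0 0.7; -1.6 0 1.5 0 0 0 0.7; -2.1 0 1.9 0 0 0 0.7; -2.6 0 2.2 0 0 0 0.7; -3 0 2.5 0 0 0 0.7; -3.5 0 2.7 0 0 0 0.7")

```text
time_s: 11.92
position: [0.5295, -0.1699, 0.1051]
orientation: [2.219, 2.223, 0.001]
contact_force: [3.3, 2.7, 4.8]
opening: 0.0609
```

```bash
python3 plane.py -1 r1
```

```text
top 1522 [-0.371 -0.003  0.929] normal from vertical 21.8 c [ 0.459 -0.172  0.11 ]
scene 965 [ 0.916 -0.001  0.401] normal from vertical 66.3 c [ 0.531 -0.17   0.088]
[ 0.52890982 -0.17000901  0.10511486] [2.2 2.  3.6] 12.0167
```

The right box follows the same arc, so I'll continue.

Request:
jog_arm(deltas="-0.6 0 0.3 0 0 0 0.7; -1.2 0 0.6 0 0 0 0.7; -1.8 0 0.8 0 0 0 0.7; -2.4 0 1 0 0 0 0.7; -3 0 1.2 0 0 0 0.7; -3.6 0 1.3 0 0 0 0.7; -4.2 0 1.5 0 0 0 0.7; -4.6 0 1.6 0 0 0 0.7")

```text
time_s: 12.68
position: [0.4821, -0.1698, 0.1203]
orientation: [-2.219, -2.222, 0.002]
contact_force: [0.7, 0.5, 1.1]
opening: 0.0605
```

Request:
jog_arm(deltas="-0.4 0 0.1 0 0 0 0.7; -0.8 0 0.1 0 0 0 0.7; -1.2 0 0.2 0 0 0 0.7; -1.6 0 0.2 0 0 0 0.7; -2 0 0.3 0 0 0 0.7; -2.3 0 0.3 0 0 0 0.7; -2.3 0 0.3 0 0 0 0.7; -2.3 0 0.3 0 0 0 0.7")

```text
time_s: 13.35
position: [0.4604, -0.1699, 0.1234]
orientation: [-2.22, -2.223, 0.0]
contact_force: [1.0, -0.3, 0.1]
opening: 0.0609
```

```bash
python3 plane.py -1 r2; python3 -c "
import cv2,numpy as np
f=lambda n,x0,x1:cv2.resize(cv2.imread('pics/p_'+n+'.png')[170:350,x0:x1],(400,400))
cv2.imwrite('pics/cmp.png',cv2.convertScaleAbs(np.hstack([f('r2',220,400),f('l2',530,710)]),alpha=1.6))"
```

```text
top 1042 [-0.795 -0.     0.607] normal from vertical 52.6 c [ 0.402 -0.17   0.097]
scene 926 [ 0.606 -0.003  0.795] normal from vertical 37.3 c [ 0.481 -0.171  0.112]
[ 0.46081998 -0.16987481  0.12338837] [ 0.7 -1.1  0.1] 13.45
```

View pics/cmp.png

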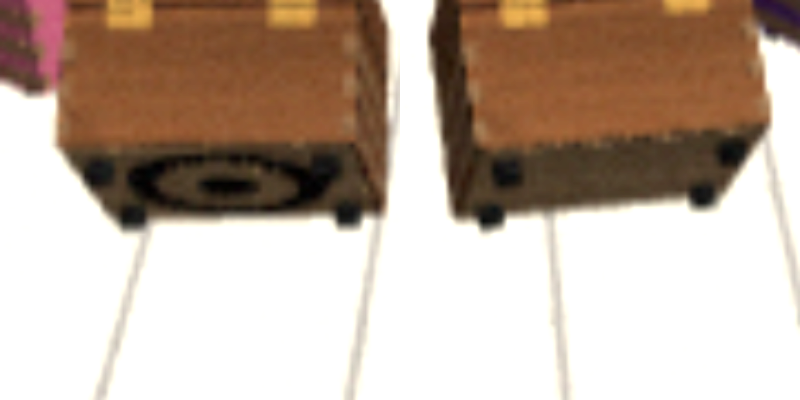

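The right-hand box (left half of the crop) shows the ring and dot at (230,185), and the left-hand one (right half) is plain. So the right box is the house set. I'll lower it, then go over it to its near side.

Request:
jog_arm(deltas="0.6 0 -0.1 0 0 0 0.7; 1.2 0 -0.2 0 0 0 0.7; 1.7 0 -0.2 0 0 0 0.7; 2.3 0 -0.3 0 0 0 0.7; 2.9 0 -0.5 0 0 0 0.7; 3.5 0 -0.7 0 0 0 0.7; 4.1 0 -0.8 0 0 0 0.7; 4.7 0 -1 0 0 0 0.7")

```text
time_s: 14.12
position: [0.5084, -0.1698, 0.1132]
orientation: [-2.22, -2.223, 0.0]
contact_force: [1.5, 0.4, 2.2]
opening: 0.0606
```

Request:
jog_arm(deltas="0.6 0 -0.2 0 0 0 0.7; 1.2 0 -0.5 0 0 0 0.7; 1.7 0 -0.7 0 0 0 0.7; 2.2 0 -0.9 0 0 0 0.7; 2.7 0 -1.2 0 0 0 0.7; 3.1 0 -1.4 0 0 0 0.7; 3.6 0 -1.8 0 0 0 0.7; 4 0 -2.1 0 0 0 0.7")

```text
time_s: 14.78
position: [0.5508, -0.1699, 0.0935]
orientation: [2.216, 2.22, 0.006]
contact_force: [6.8, 0.1, 5.0]
opening: 0.0607
```

Request:
jog_arm(deltas="0.4 0 -0.4 0 0 0 0.7; 0.8 0 -0.8 0 0 0 0.7; 1.2 0 -1.1 0 0 0 0.7; 1.6 0 -1.5 0 0 0 0.7; 2 0 -1.8 0 0 0 0.7; 2.4 0 -1.9 0 0 0 0.7; 3 0 -1.9 0 0 0 0.7; 3.4 0 -1.9 0 0 0 0.7")

```text
time_s: 15.45
position: [0.5798, -0.1697, 0.0718]
orientation: [-2.217, -2.219, 0.006]
contact_force: [-0.2, 0.4, 0.4]
opening: 0.0608
```

Request:
jog_arm(deltas="0 0 4 0 0 0 0.7; 0 0 8 0 0 0 0.7; 0 0 12 0 0 0 0.7; 0 0 14 0 0 0 0.7; 0 0 14 0 0 0 0.7")

```text
time_s: 15.87
position: [0.5836, -0.1705, 0.2191]
orientation: [2.214, 2.219, 0.007]
contact_force: [1.1, 0.6, -0.2]
opening: 0.0608
```

Request:
jog_arm(deltas="-4 0 0 0 0 0 0.7; -8 0 0 0 0 0 0.7; -12 0 0 0 -5 0 0.7; -15 0 0 0 -10 0 0.7; -18 0 0 0 -15 0 0.7; -19.5 0 0 0 -20 0 0.7; -19.5 0 0 0 -25 0 0.8; -19.5 0 0 0 -25 0 0.8")

```text
time_s: 16.53
position: [0.3803, -0.1694, 0.2101]
orientation: [1.984, 1.982, 0.437]
contact_force: [-0.4, -1.1, -0.1]
opening: 0.0664
```

```bash
cat > pose.py <<'E'
from h import *
c=robot.read_camera("top");w=cloud(c);x,y,z=np.moveaxis(w,-1,0);p=c["pixels"].astype(int)
def rect(m,name):
    m=cv2.morphologyEx(m.astype(np.uint8),cv2.MORPH_OPEN,np.ones((3,3)))
    n,l,st,_=cv2.connectedComponentsWithStats(m);i=1+np.argmax(st[1:,4])
    r=cv2.minAreaRect((w[l==i][:,:2]*1000).astype(np.float32));print(name,*[np.round(v,1) for v in r])
br=p[...,2]>p[...,0]+15
rect((z>.099)&(z<.109)&br&(y<0)&(y>-.28)&(x>.38)&(x<.72),"right")
rect((z>.099)&(z<.109)&br&(y>0)&(y<.25)&(x>.38)&(x<.72),"left")
rect((z>.008)&(z<.026)&(p.max(-1)<95)&(x>.6)&(x<.85)&(abs(y)<.3),"board")
s=robot.get_state();print(s["position"],s["orientation"],s["contact_force"].round(1),s["joints"].round(2),s["time_s"])
E
python3 pose.py
```

```text
right [ 503.9 -170.1] [110.2 130.7] 0.1
left [504.3 134.5] [110.7 129.9] 7.5
board [739.7 -13.6] [460.4  98.2] 87.6
[ 0.38302587 -0.16976245  0.21164336] [1.98211274 1.98262331 0.43588887] [ 0.3 -0.4  0.9] [-0.04 -0.19 -0.71 -0.03 -0.62 -1.51] 16.5833
```

The house box is back at (0.504, -0.170) and the left box and board are unmoved. Descending on the near side, kept clear of the pink box.

Request:
jog_arm(deltas="2.7 1.5 0 0 0 0 0.8; 2.7 1.5 -4 0 0 0 0.8; 2.7 1.5 -8 0 0 0 0.8; 2.7 1.5 -12 0 0 0 0.8; 2.7 1.5 -15 0 0 0 0.8; 2.7 1.5 -17 0 0 0 0.8; 2.7 1.5 -18 0 0 0 0.8; 2.7 1.5 -18 0 0 0 0.8")

```text
time_s: 17.25
position: [0.4138, -0.1639, 0.0325]
orientation: [1.993, 1.999, 0.461]
contact_force: [0.4, 0.6, 0.0]
opening: 0.0698
```

Request:
jog_arm(deltas="0 0 -0.6 0 0 0 0.8; 0 0 -1.2 0 0 0 0.8; 0 0 -1.2 0 0 0 0.8")

```text
time_s: 17.5
position: [0.4139, -0.1647, 0.0237]
orientation: [1.986, 2.0, 0.466]
contact_force: [-0.6, -0.4, -0.6]
opening: 0.07
```

Run:
```python
from h import *
s=robot.get_state();print(s["position"],s["orientation"],s["contact_force"].round(1))
b=robot.read_camera("wrist")["pixels"];a=robot.read_camera("top")["pixels"]
cv2.imwrite("pics/n.png",np.hstack([cv2.resize(b,(400,300)),cv2.resize(a[150:330,200:440],(400,300))]))
```

```text
[ 0.41393931 -0.16474224  0.02371327] [1.98591373 2.00007795 0.46607914] [-0.6 -0.4 -0.6]
```

View pics/n.png

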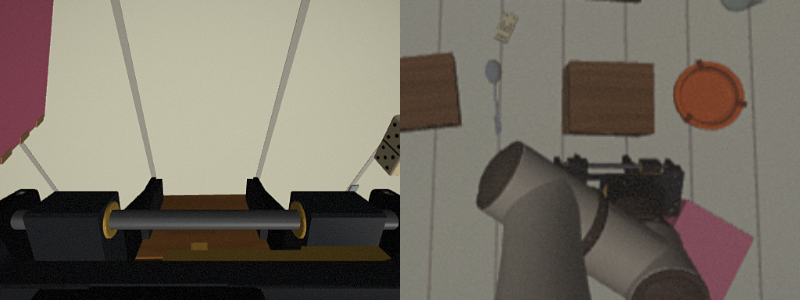

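Request:
jog_arm(deltas="0.5 0 -0.2 0 0 0 0.8; 1 0 -0.3 0 0 0 0.8; 1.5 0 -0.4 0 0 0 0.8; 2 0 -0.4 0 0 0 0.8; 2.5 0 -0.4 0 0 0 0.8; 3 0 -0.4 0 0 0 0.8; 3.5 0 -0.4 0 0 0 0.8; 3.5 0 -0.4 0 0 0 0.8")

```text
time_s: 18.27
position: [0.4472, -0.1648, 0.0199]
orientation: [1.986, 2.002, 0.468]
contact_force: [-3.4, 0.0, 1.9]
opening: 0.0696
```

```bash
python3 pose.py
```

```text
right [ 505.5 -169.6] [109.9 130.5] 0.1
left [504.2 134.7] [110.  130.3] 7.8
board [740.  -13.8] [460.3  97.2] 87.4
[ 0.44719891 -0.16482363  0.01993777] [1.98606016 2.00144541 0.46822601] [-3.3  0.   2.1] [-0.1   0.29 -0.71 -0.46 -0.16 -1.03] 18.3167
```

Request:
jog_arm(deltas="0.7 0 0 0 0 -0.4 0.8; 1.4 0 0 0 0 -0.8 0.8; 2.1 0 0 0 0 -1.2 0.8; 2.8 0 0 0 0 -1.6 0.8; 3.5 0 0 0 0 -2 0.8; 4.2 0 0 0 0 -2.4 0.8; 4.9 0 0 0 0 -2.7 0.8; 5.6 0 0 0 0 -2.8 0.8")

```text
time_s: 18.98
position: [0.5028, -0.1686, 0.0214]
orientation: [2.036, 1.959, 0.467]
contact_force: [-3.4, 0.4, -1.4]
opening: 0.0697
```

```bash
python3 pose.py
```

```text
right [ 561.7 -176. ] [130.2 110.6] 88.0
left [504.1 134.5] [110.  129.8] 7.8
board [740.  -13.5] [460.2  97.8] 87.3
[ 0.50522378 -0.16882142  0.02210726] [2.03240276 1.95791407 0.46890904] [-0.6  0.6 -0.7] [-0.06  0.35 -0.64 -0.32 -0.16 -1.24] 19.0333
```

Request:
jog_arm(deltas="0.8 0 0 0 0 0 0.8; 1.6 0 0 0 0 -0.2 0.8; 2.4 -0.1 0 0 0 -0.4 0.8; 3.2 -0.1 0 0 0 -0.6 0.8; 4 -0.2 0 0 0 -0.6 0.8; 4.8 -0.2 0 0 0 -0.6 0.8; 5.4 -0.2 0 0 0 -0.6 0.8; 5.8 -0.2 0 0 0 -0.6 0.8")

```text
time_s: 19.7
position: [0.5637, -0.1711, 0.0228]
orientation: [2.041, 1.945, 0.468]
contact_force: [-2.9, -0.4, -0.8]
opening: 0.0695
```

```bash
python3 pose.py
```

```text
right [ 622.9 -179. ] [130.2 110. ] 88.0
left [504.1 134.6] [110.3 130. ] 8.0
board [740.  -13.3] [459.6  97.8] 87.5
[ 0.56434943 -0.17107783  0.02295146] [2.03955979 1.94434261 0.46892459] [-1.3  0.1 -1.5] [-0.05  0.41 -0.55 -0.22 -0.18 -1.36] 19.75
```

Request:
jog_arm(deltas="0.3 0 0 0 0 -0.2 0.8; 0.5 0 0 0 0 -0.4 0.8; 0.7 0 0 0 0 -0.4 0.8; 0.8 0 0 0 0 -0.4 0.8; 0.8 0 0 0 0 -0.4 0.8")

```text
time_s: 20.17
position: [0.5709, -0.171, 0.0228]
orientation: [2.047, 1.937, 0.467]
contact_force: [-3.0, 0.1, -2.0]
opening: 0.0695
```

```bash
python3 pose.py
```

```text
right [ 630.4 -179.3] [129.9 110.8] 87.2
left [504.1 134.5] [109.7 129.9] 7.9
board [740.2 -13.4] [459.8  97.4] 87.6
[ 0.57092135 -0.17098714  0.02287246] [2.04675623 1.93669862 0.46685736] [-2.6  0.5 -0.6] [-0.04  0.42 -0.55 -0.19 -0.18 -1.4 ] 20.2167
```

The box is at board-frame x ≈ -0.102, aligned within 0.4°, and the board hasn't moved. Backing off.

Request:
jog_arm(deltas="-0.5 0 0 0 0 0 0.8; -1.5 0 0.2 0 0 0 0.8; -3 0 0.5 0 0 0 0.8; -5 0 2 0 0 0 0.8; -6 0 6 0 0 0 0.8; -6 0 10 0 0 0 0.8; -6 0 13 0 0 0 0.8; -6 0 13 0 0 0 0.8")

```text
time_s: 20.88
position: [0.5157, -0.1717, 0.1625]
orientation: [2.031, 1.928, 0.481]
contact_force: [0.6, 0.2, 0.4]
opening: 0.07
```

```bash
python3 pose.py
python3 - <<'E'
from h import *
a=robot.read_camera("scene")["pixels"];b=robot.read_camera("top")["pixels"]
cv2.imwrite("pics/f.png",np.hstack([cv2.resize(a,(400,300)),cv2.resize(b,(400,300))]))
E
```

```text
right [ 627.5 -179.5] [131.  110.3] 87.4
left [504.1 134.6] [109.7 130.3] 7.9
board [740.8 -14. ] [461.4  98.9] 87.4
[ 0.51383281 -0.17128596  0.15885357] [2.03688369 1.92985307 0.47779524] [ 0.1  0.1 -1.3] [-0.04  0.11 -0.57 -0.08 -0.45 -1.52] 20.9333
```

View pics/f.png

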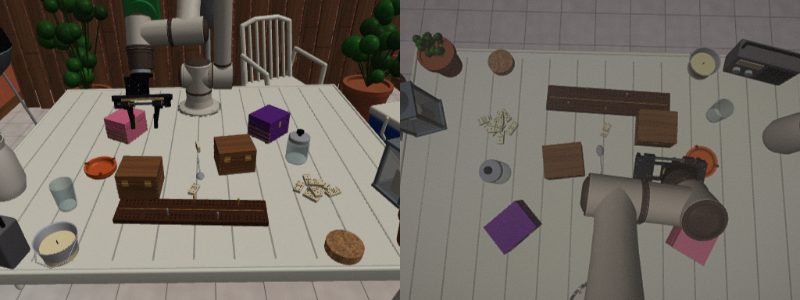

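```bash
python3 pose.py; python3 -c "
from rig import robot
print(robot.hand_in())"
```

```text
right [ 627.7 -179.3] [130.5 110.7] 87.3
left [504.3 134.6] [110.4 129.5] 7.8
board [740.4 -13.4] [459.1  98.4] 87.5
[ 0.51034165 -0.17091639  0.15255687] [2.04720234 1.93630828 0.46738538] [-0.5  0.2  0.3] [-0.04  0.12 -0.57 -0.08 -0.45 -1.52] 21.0833
the job is handed in; nothing more can be done
None
```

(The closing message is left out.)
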